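# Free the spent orange sensor cartridge from under its spring finger

## Robot

A 6-joint arm with a two-finger parallel gripper is mounted at the origin on the work surface. World frame = base frame: x ahead of the robot, y to its left, z up, the work surface at z = 0. Lengths are in mm, angles in rad, forces in N, time in s.
With the tool pointing down it reaches from about 350 to 1000 mm from the base axis. Payload 7.1 kg.
Tool frame: the origin (TCP) lies midway between the tips of the shut fingers; the grasp point (between the pads) lies 19 mm behind it (ctrl.grip_point_offset is the distance from the TCP to the grasp point, in mm); z points along the fingers, y is the line along which they close (so a half turn about z gives the same grasp; the last joint's range is limited). The gripper opens to 85 mm and grips with 20 to 120 N. Pads are 22 mm wide; open, the fingers measure 114 mm over their backs; the gripper's body (76 mm by 85 mm) begins 54 mm behind the grasp point. The pads swing forward as they close: fully open they stand 13 mm farther back than shut.
Start: joints at [-1.284, 0.423, 1.63, -0, 1.089, -0.019], TCP at [188.178, -595.981, 231.319] pointing down, gripper open.
Joint ranges: [-3, 3], [-0.9, 2.11], [0.09, 2.58], [-1.31, 4.45], [0.11, 2.69], [-2.54, 2.54]. Speed limits (rad/s): [2.39, 2.39, 3.01, 3.14, 3.14, 3.14].

## Interface

Orientations are given as a 3x3 rotation matrix whose columns are the frame's x, y, z axes.
In Python, from plant import readout, camera, get_calibration, sign_off, ctrl gives the robot as it stands.
- The arm moves only by the tool apply_moves, never from a script. Its argument "series" is a list of rows, each an object with "rot": the turn, a rotation vector about the tool's x, y, z in units of 0.1 rad (1.0 is 0.1 rad), a list of three; "delta_pos": the shift along the tool's x, y, z in units of 0.03 m (1.0 is 0.03 m), a list of three; "jaw": the closure, from 0 (fully open) to 1 (shut). A call has 1 to 8 rows; each row shifts and turns the commanded pose from where the row before left it, along the tool's axes as they then stand; what a row does not reach is not made up. A row lasts 1/10 s, in which the tool goes at most 50 mm and 8.59 degrees, less where a joint would pass 70% of its speed; a pose out of reach is approached as far as the arm can. A call with a number of a shift or a turn outside -1 to 1 is refused whole. A call with a gripper value outside its range is refused whole. The fingers move at their own pace and stop on an object; "squeeze" is the grip in N (left out, the last holds). Time passes only in rows, so rows that do not move let the fingers close. It gives the time, the measured TCP pose, the force, the opening and the grip force at its end, in the units of the state.
- readout.state(): the state, without advancing time (a new reading comes with each control period).
- camera(name): name is "side" or "top" or "wrist"; returns the picture (400x640x3 uint8, red, green, blue); there is no depth.
- get_calibration(name): a dict with "K" (3x3 intrinsics, pixels), "cam_to_world" (4x4, takes a point from camera to world coordinates). Camera axes: x right, y down, z forward; pixel columns grow to the right and rows downward; lengths in mm; the calibration is good to about 2 mm. A picture is of the moment at which its call begins: read the wrist's pose just before it. get_calibration takes no time and is no camera call; for the wrist camera it gives the pose at the moment of the call.
- sign_off(): hands the job in; it is judged then, once.
The state is a dict: "clock": time; "q": joint angles; "joint_velocities": joint speeds; "joint_torque": joint torques, N m; "tool_pos": TCP position; "tcp_rot": TCP orientation; "wrist_force": force on the tool from outside, world axes, zero at the start; "moment": the same for the moment, N m; "grip_width": finger opening in mm; "grip_force": force on a finger pad.
Only numpy, scipy, OpenCV 4.12 (cv2) and the standard library are available. Lean on these libraries where they do the work, as an engineer would, in place of code of your own. Each camera call takes 0.05 s, during which the arm holds its last target. There are 200 camera calls.

## Task

The orange sensor cartridge is spent. Push back the upright release lever of its holder so that the spring finger lifts off the cartridge and stays up, then lift the cartridge out and set it down flat in the grey return tray (do not drop it), leaving the finger up. Do not pull the cartridge out from under the closed finger, and leave the blue cartridge clamped under its own finger.

Things in the scene. Friction and masses are not known exactly. Their poses are not given: they have to be found in the camera images.
- orange_cartridge: Orange plate 100 (x) x 60 (y) x 10 mm with an upright grip fin on its middle, 40 (x) x 12 (y) mm, top 49 mm above the underside; 0.1 to 0.21 kg. Origin: centre of underside, z up; +x points to its clamp. It lies with 2 mm play in an aluminium holder, underside 12 mm above the table, rims to 21 mm; lifts straight out. At the start the finger tip presses on it at x = +40 mm.
- orange_bar (a point): Centre of the black cross bar (14 mm thick, 44 mm long) on top of the orange holder's release lever; at the start 100 mm above the table, at x = +92, y = 0 of the cartridge, bar along the cartridge's y. The hinge lies 58 mm straight below it, axis along y; push the bar along the cartridge's +x, away from the cartridge. Clamp cheeks reach 54 mm above the table.
- orange_finger (a joint): Angle of the orange holder's finger and lever (one rigid piece), rad: 0 = finger down on the cartridge, lever upright; 1.6 = finger fully up, lever laid over. An over-centre spring resists with about 6 N at the bar at first, ever less as it moves; past about 0.75 it takes over and swings it to 1.6, where it stays. Up, the finger reaches 100 mm above the table, beside the hinge, clear of the cartridge.
- blue_finger (a joint): The same for the second holder, of the same make, with a blue cartridge of the same shape (bystander): 0 = finger down on the blue cartridge, where it must stay.
- return_tray: Grey open tray, fixed to the table, 200 (x) x 150 (y) x 30 mm outside, walls 5 mm, inner floor 5 mm above the table. Origin: centre of its underside, z up.
Mind the look-alikes: they are no part of the job. There is more than one size of the orange_cartridge; the job needs the largest.

How it is judged:
By the outcome, as a careful person would: the job done as asked, in the order asked, and still so for the second after the job is handed in, with the robot touching nothing.
It also fails if it takes over 51 s, if anything falls off the work surface, if the arm or the gripper's body presses on something with over 40 N, if the wrist force passes 120 N, or if a joint passes its speed limit or range.

## Working session

There is one attempt and no reset: what is moved stays moved. The work goes in short steps, Python scripts to look and compute and a tool call to move; the robot and the scene stay as the last step left them, time stands still between calls to the robot, and variables do not carry over. Pictures are saved under pics/ and viewed, at most 10 in all, crops included, and the job is handed in when it is done.

Besides the shell and the picture viewer there is one more tool, called after ">>>" by a JSON object that holds its "name" and its "arguments". apply_moves: Moves the arm, as the interface text tells. Its arguments: {"type":"object","properties":{"series":{"type":"array"},"squeeze":{"type":"number"}},"required":["series"]}

```bash
mkdir -p pics && ls && cat > h.py <<'E'
import numpy as np, cv2
from plant import readout, camera, get_calibration, sign_off, ctrl
def snap(name,fn):
    im=camera(name); cv2.imwrite('pics/'+fn,im[:,:,::-1]); return im
def ray(name,u,v,z):
    c=get_calibration(name); K=np.array(c['K']);T=np.array(c['cam_to_world'])
    d=T[:3,:3]@np.linalg.solve(K,[u,v,1]); o=T[:3,3]
    return (o+d*(z-o[2])/d[2]).round(1)
def proj(name,p):
    c=get_calibration(name); K=np.array(c['K']);T=np.linalg.inv(np.array(c['cam_to_world']))
    q=K@(T[:3,:3]@np.array(p)+T[:3,3]); return (q[:2]/q[2]).round(1)
E
python3 - <<'E'
from h import *
snap('top','t1.png');snap('side','s1.png')
s=readout.state();print(s['tool_pos'],s['tcp_rot'],s['clock'])
for n in('top','side'):print(get_calibration(n))
E
```

```text
pics
[ 188.03670949 -595.5164491   230.62549664] [[ 9.53606526e-01  3.01055523e-01 -4.08216148e-04]
 [ 3.01055799e-01 -9.53605561e-01  1.35657500e-03]
 [ 1.91272081e-05 -1.41653462e-03 -9.99998997e-01]] 0.1
{'K': array([[395.27489007,   0.        , 319.82322906],
       [  0.        , 395.27489007, 200.68219767],
       [  0.        ,   0.        ,   1.        ]]), 'cam_to_world': array([[-1.10307000e-02, -9.89195782e-01,  1.46184915e-01,
         3.40909209e+02],
       [-9.99664357e-01,  7.48200065e-03, -2.48030660e-02,
         6.76619235e+01],
       [ 2.34413326e-02, -1.46409445e-01, -9.88946297e-01,
         9.43543982e+02],
       [ 0.00000000e+00,  0.00000000e+00,  0.00000000e+00,
         1.00000000e+00]])}
{'K': array([[361.72064637,   0.        , 323.78636963],
       [  0.        , 361.72064637, 201.46022038],
       [  0.        ,   0.        ,   1.        ]]), 'cam_to_world': array([[-7.75766887e-01, -3.51370901e-01,  5.24141419e-01,
         1.99526474e+01],
       [-6.30847201e-01,  4.12437545e-01, -6.57211595e-01,
         6.10835745e+02],
       [ 1.47494303e-02, -8.40496140e-01, -5.41616740e-01,
         5.60190447e+02],
       [ 0.00000000e+00,  0.00000000e+00,  0.00000000e+00,
         1.00000000e+00]])}
```

View pics/t1.png

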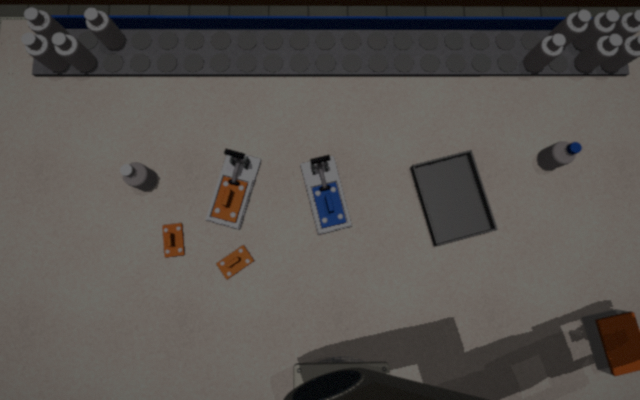

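View pics/s1.png

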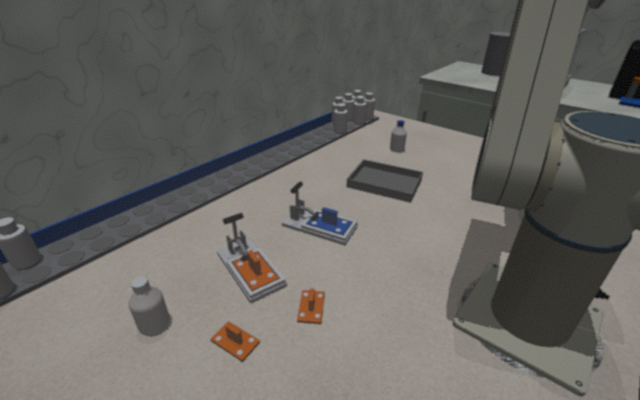

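The top view shows three orange plates. One is in the holder at (230,199), with its black bar at (235,155). Two smaller loose ones lie at (173,240) and (236,262). The one in the holder, under a finger, is the largest and fits the description. The blue holder is at (328,200) and the tray at about (453,198). I'll confirm in an enlarged crop.

```bash
python3 - <<'E'
import cv2,numpy as np
im=cv2.imread('pics/t1.png')
a=cv2.resize(im[140:280,150:270],None,fx=4.2,fy=4.2,interpolation=cv2.INTER_CUBIC)
a=np.clip(a*2.0,0,255).astype('uint8')
cv2.imwrite('pics/c1.png',a);print(a.shape)
E
```

```text
(588, 504, 3)
```

View pics/c1.png

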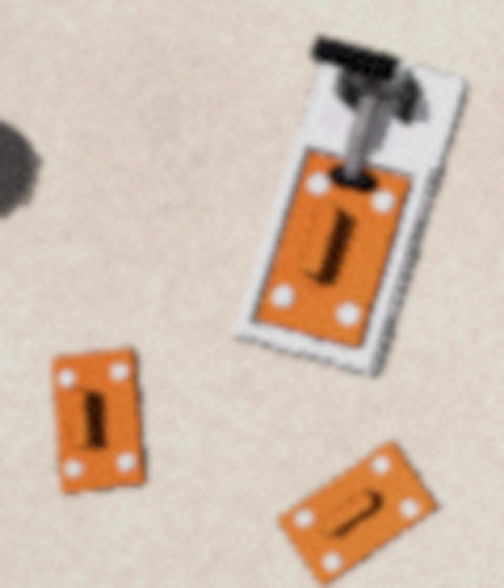

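The crop confirms it: the holder cartridge is the largest, with corners at crop (308,148), (412,176), (362,347), (252,320) and the bar at (355,57). The two loose plates are smaller.

```bash
python3 - <<'E'
from h import *
f=lambda x,y,z: ray('top',150+x/4.2-.4,140+y/4.2-.4,z)
P=[f(*p,22) for p in [(308,148),(412,176),(362,347),(252,320)]]
print(P,np.mean(P,0), 'bar',f(355,57,104))
P=np.array(P); d=(P[0]+P[1]-P[2]-P[3])/2; print(d,np.linalg.norm(d),'yaw',np.arctan2(d[1],d[0]))
T=np.array([ray('top',u,v,30) for u,v in[(411,165),(471,151),(496,229),(435,245)]]);print('tray',T,T.mean(0))
c=P.mean(0);u=d/np.linalg.norm(d);print('barpred',c+92*u)
s=readout.state();print(s['grip_width'])
print(get_calibration('wrist'))
R=s['tcp_rot']; print('wrist offset in tool',R.T@(get_calibration('wrist')['cam_to_world'][:3,3]-s['tool_pos']))
E
```

```text
[array([540.7, 273.2,  22. ]), array([524.3, 214.6,  22. ]), array([428. , 240.7,  22. ]), array([443.5, 301.7,  22. ])] [484.125 257.55   22.   ] bar [570.9 231.9 104. ]
[ 96.75 -27.3    0.  ] 100.52786927016807 yaw -0.27502031023597684
tray [[ 560.2 -173.4   30. ]
 [ 593.9 -320.    30. ]
 [ 405.9 -366.3   30. ]
 [ 370.2 -220.8   30. ]] [ 482.55  -270.125   30.   ]
barpred [572.66761077 232.56588347  22.        ]
85.33340585789558
{'K': array([[290.77801758,   0.        , 327.17367716],
       [  0.        , 290.77801758, 203.79205219],
       [  0.        ,   0.        ,   1.        ]]), 'cam_to_world': array([[ 3.02098580e-01, -9.14171890e-01, -2.70233610e-01,
         2.55325033e+02],
       [-9.53274639e-01, -2.90293440e-01, -8.36491507e-02,
        -5.74408087e+02],
       [-1.97734202e-03,  2.82877136e-01, -9.59154115e-01,
         3.75238482e+02],
       [ 0.00000000e+00,  0.00000000e+00,  0.00000000e+00,
         1.00000000e+00]])}
wrist offset in tool [ 7.05241452e+01 -7.63790135e-02 -1.44611674e+02]
```

>>> {"name": "apply_moves", "arguments": {"series": [{"delta_pos": [0.81,-0.96,0],"rot": [0,0,0],"jaw": 1},{"delta_pos": [0.81,-0.96,0],"rot": [0,0,0],"jaw": 1},{"delta_pos": [0.81,-0.96,0],"rot": [0,0,0],"jaw": 1},{"delta_pos": [0.81,-0.96,0],"rot": [0,0,0],"jaw": 1},{"delta_pos": [0.81,-0.96,0],"rot": [0,0,0],"jaw": 1},{"delta_pos": [0.81,-0.96,0],"rot": [0,0,0],"jaw": 1},{"delta_pos": [0.81,-0.96,0],"rot": [0,0,0],"jaw": 1},{"delta_pos": [0.81,-0.96,0],"rot": [0,0,0],"jaw": 1}], "squeeze": 40}}

```text
clock: 0.9
tool_pos: [304.3, -316.2, 231.1]
tcp_rot: [[0.954, 0.301, -0.0], [0.301, -0.954, 0.0], [-0.0, -0.0, -1.0]]
wrist_force: [0.0, -0.0, -0.7]
grip_width: -0.1
grip_force: 0.0
```

>>> {"name": "apply_moves", "arguments": {"series": [{"delta_pos": [0.81,-0.96,0],"rot": [0,0,0],"jaw": 1},{"delta_pos": [0.81,-0.96,0],"rot": [0,0,0],"jaw": 1},{"delta_pos": [0.81,-0.96,0],"rot": [0,0,0],"jaw": 1},{"delta_pos": [0.81,-0.96,0],"rot": [0,0,0],"jaw": 1},{"delta_pos": [0.81,-0.96,0],"rot": [0,0,0],"jaw": 1},{"delta_pos": [0.81,-0.96,0],"rot": [0,0,0],"jaw": 1},{"delta_pos": [0.81,-0.96,0],"rot": [0,0,0],"jaw": 1},{"delta_pos": [0.81,-0.96,0],"rot": [0,0,0],"jaw": 1}]}}

```text
clock: 1.7
tool_pos: [420.4, -37.9, 231.3]
tcp_rot: [[0.954, 0.301, -0.0], [0.301, -0.954, -0.0], [-0.0, 0.0, -1.0]]
wrist_force: [0.5, -1.0, -0.6]
grip_width: 0.4
grip_force: 0.0
```

>>> {"name": "apply_moves", "arguments": {"series": [{"delta_pos": [0.81,-0.96,0],"rot": [0,0,0],"jaw": 1},{"delta_pos": [0.81,-0.96,0],"rot": [0,0,0],"jaw": 1},{"delta_pos": [0.81,-0.96,0],"rot": [0,0,0],"jaw": 1},{"delta_pos": [0.81,-0.96,0],"rot": [0,0,0],"jaw": 1},{"delta_pos": [0.81,-0.96,0],"rot": [0,0,0],"jaw": 1},{"delta_pos": [0.81,-0.96,0],"rot": [0,0,0],"jaw": 1},{"delta_pos": [0.81,-0.96,0],"rot": [0,0,0],"jaw": 1},{"delta_pos": [0.81,-0.96,0],"rot": [0,0,0],"jaw": 1}]}}

```text
clock: 2.5
tool_pos: [536.3, 240.2, 230.9]
tcp_rot: [[0.954, 0.301, -0.001], [0.301, -0.954, -0.0], [-0.001, 0.0, -1.0]]
wrist_force: [0.6, -0.2, 0.0]
grip_width: 0.0
grip_force: 0.0
```

>>> {"name": "apply_moves", "arguments": {"series": [{"delta_pos": [0,0,0],"rot": [0,0,-1],"jaw": 1},{"delta_pos": [0,0,0],"rot": [0,0,-1],"jaw": 1},{"delta_pos": [0,0,0],"rot": [0,0,-1],"jaw": 1},{"delta_pos": [0,0,0],"rot": [0,0,-1],"jaw": 1},{"delta_pos": [0,0,0],"rot": [0,0,-1],"jaw": 1},{"delta_pos": [0,0,0],"rot": [0,0,-1],"jaw": 1},{"delta_pos": [0,0,0],"rot": [0,0,-1],"jaw": 1},{"delta_pos": [0,0,0],"rot": [0,0,-1],"jaw": 1}]}}

```text
clock: 3.3
tool_pos: [535.9, 238.6, 230.9]
tcp_rot: [[0.445, 0.896, -0.001], [0.896, -0.445, -0.0], [-0.001, -0.001, -1.0]]
wrist_force: [0.2, -0.6, -0.8]
grip_width: 0.0
grip_force: 0.0
```

>>> {"name": "apply_moves", "arguments": {"series": [{"delta_pos": [0,0,0],"rot": [0,0,-1],"jaw": 1},{"delta_pos": [0,0,0],"rot": [0,0,-1],"jaw": 1},{"delta_pos": [0,0,0],"rot": [0,0,-1],"jaw": 1},{"delta_pos": [0,0,0],"rot": [0,0,-1],"jaw": 1},{"delta_pos": [0,0,0],"rot": [0,0,-1],"jaw": 1},{"delta_pos": [0,0,0],"rot": [0,0,-1],"jaw": 1},{"delta_pos": [0,0,0],"rot": [0,0,-1],"jaw": 1},{"delta_pos": [0,0,0],"rot": [0,0,-1],"jaw": 1}]}}

```text
clock: 4.1
tool_pos: [536.0, 238.6, 230.9]
tcp_rot: [[-0.333, 0.943, -0.001], [0.943, 0.333, -0.0], [-0.0, -0.001, -1.0]]
wrist_force: [0.2, 0.2, -0.3]
grip_width: 0.2
grip_force: 0.0
```

>>> {"name": "apply_moves", "arguments": {"series": [{"delta_pos": [0,0,0],"rot": [0,0,-1],"jaw": 1},{"delta_pos": [0,0,0],"rot": [0,0,-1],"jaw": 1},{"delta_pos": [0,0,0],"rot": [0,0,-1],"jaw": 1},{"delta_pos": [0,0,0],"rot": [0,0,-1],"jaw": 1},{"delta_pos": [0,0,0],"rot": [0,0,-1],"jaw": 1},{"delta_pos": [0,0,0],"rot": [0,0,-1],"jaw": 1},{"delta_pos": [0,0,0],"rot": [0,0,-1],"jaw": 1},{"delta_pos": [0,0,0],"rot": [0,0,-1],"jaw": 1}]}}

```text
clock: 4.9
tool_pos: [536.0, 238.6, 230.9]
tcp_rot: [[-0.908, 0.418, -0.001], [0.418, 0.908, -0.0], [0.001, -0.001, -1.0]]
wrist_force: [0.8, 1.1, 0.1]
grip_width: 0.0
grip_force: 0.0
```

>>> {"name": "apply_moves", "arguments": {"series": [{"delta_pos": [0,0,0],"rot": [0,0,-0.8],"jaw": 1},{"delta_pos": [0,0,0],"rot": [0,0,-0.8],"jaw": 1},{"delta_pos": [0,0,0],"rot": [0,0,0],"jaw": 1}]}}

```text
clock: 5.2
tool_pos: [536.0, 238.6, 231.0]
tcp_rot: [[-0.962, 0.272, -0.001], [0.272, 0.962, -0.0], [0.001, -0.0, -1.0]]
wrist_force: [0.2, 0.7, -0.2]
grip_width: -0.4
grip_force: 0.0
```

```bash
python3 - <<'E'
from h import *
s=readout.state();R=s['tcp_rot'];print(s['clock'],s['tool_pos'],R.round(3).tolist(),np.arctan2(R[1,0],R[0,0]),s['grip_width'],s['q'])
for p in [(484,257.5,61),(572,232.5,107),(540.7,273.2,22)]:print(proj('wrist',p))
im=snap('wrist','w1.png');cv2.imwrite('pics/w1b.png',np.clip(im[:,:,::-1]*1.8,0,255).astype('uint8'))
E
```

```text
5.2 [535.96905002 238.63893163 230.95201276] [[-0.962, 0.272, -0.001], [0.272, 0.962, -0.0], [0.001, -0.0, -1.0]] 2.8665352107834807 -0.3560171087301326 [ 3.98608531e-01  3.68085111e-01  1.71654649e+00  3.98262157e-06
  1.05774299e+00 -8.97132458e-01]
[331.6 136. ]
[331.6 233.2]
[355.7 176. ]
```

View pics/w1b.png

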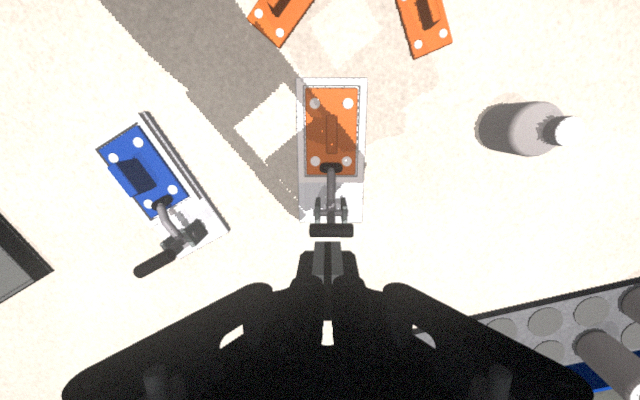

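The wrist view shows the lever bar at (331,231) and the fin at (331,134), both within 3 px of prediction. I'll descend between the fin and the bar, then push.

>>> {"name": "apply_moves", "arguments": {"series": [{"delta_pos": [0,0.13,1],"rot": [0,0,0],"jaw": 1},{"delta_pos": [0,0,1],"rot": [0,0,0],"jaw": 1},{"delta_pos": [0,0,1],"rot": [0,0,0],"jaw": 1},{"delta_pos": [0,0,1],"rot": [0,0,0],"jaw": 1},{"delta_pos": [0,0,1],"rot": [0,0,0],"jaw": 1},{"delta_pos": [0,0,0],"rot": [0,0,0],"jaw": 1}]}}

```text
clock: 5.85
tool_pos: [534.4, 241.3, 77.5]
tcp_rot: [[-0.962, 0.274, -0.007], [0.274, 0.962, -0.003], [0.006, -0.005, -1.0]]
wrist_force: [-0.7, 0.3, -0.1]
grip_width: -0.2
grip_force: 0.0
```

>>> {"name": "apply_moves", "arguments": {"series": [{"delta_pos": [-0.3,0,0],"rot": [0,0,0],"jaw": 1},{"delta_pos": [-0.3,0,0],"rot": [0,0,0],"jaw": 1},{"delta_pos": [-0.3,0,0],"rot": [0,0,0],"jaw": 1},{"delta_pos": [-0.3,0,0],"rot": [0,0,0],"jaw": 1}]}}

```text
clock: 6.25
tool_pos: [571.6, 233.1, 82.6]
tcp_rot: [[-0.962, 0.273, -0.002], [0.273, 0.962, 0.001], [0.002, 0.0, -1.0]]
wrist_force: [-8.8, 5.3, -3.7]
grip_width: 0.1
grip_force: 4.4
```

>>> {"name": "apply_moves", "arguments": {"series": [{"delta_pos": [-0.3,0,0],"rot": [0,0,0],"jaw": 1},{"delta_pos": [-0.3,0,0],"rot": [0,0,0],"jaw": 1},{"delta_pos": [-0.3,0,0],"rot": [0,0,0],"jaw": 1},{"delta_pos": [-0.3,0,0],"rot": [0,0,0],"jaw": 1},{"delta_pos": [0,0,0],"rot": [0,0,0],"jaw": 1},{"delta_pos": [0,0,0],"rot": [0,0,0],"jaw": 1}]}}

```text
clock: 6.85
tool_pos: [607.7, 222.8, 82.3]
tcp_rot: [[-0.962, 0.273, 0.002], [0.273, 0.962, 0.001], [-0.002, 0.001, -1.0]]
wrist_force: [-0.4, 0.1, 0.6]
grip_width: -0.1
grip_force: 0.0
```

```bash
python3 - <<'E'
from h import *
im=snap('wrist','w2.png');s=snap('side','s2.png')
f=lambda a:np.clip(a[:,:,::-1]*1.8,0,255).astype('uint8')
a=cv2.resize(f(im),(480,300));b=cv2.resize(f(s[190:310,190:300]),None,fx=2.5,fy=2.5)
cv2.imwrite('pics/m2.png',np.hstack([a,b]));print(a.shape,b.shape)
E
```

```text
(300, 480, 3) (300, 275, 3)
```

View pics/m2.png

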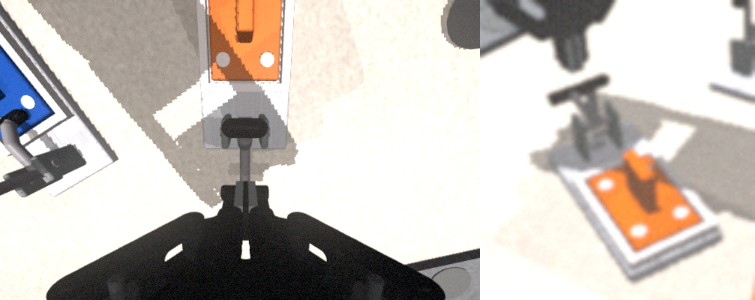

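The finger is up, with its pad at (245,128) in the left half, and the lever is laid over clear of the cartridge. Next I'll rise, go over the fin, open and descend.

>>> {"name": "apply_moves", "arguments": {"series": [{"delta_pos": [0,0,-1],"rot": [0,0,0],"jaw": 1},{"delta_pos": [0,0,-1],"rot": [0,0,0],"jaw": 1},{"delta_pos": [0,0,-1],"rot": [0,0,0],"jaw": 1},{"delta_pos": [0.86,0,0],"rot": [0,0,0],"jaw": 0.5},{"delta_pos": [0.86,0,0],"rot": [0,0,0],"jaw": 0.3},{"delta_pos": [0.86,0,0],"rot": [0,0,0],"jaw": 0.3},{"delta_pos": [0.86,0,0],"rot": [0,0,0],"jaw": 0.3},{"delta_pos": [0.84,0,0],"rot": [0,0,0],"jaw": 0.3}]}}

```text
clock: 7.75
tool_pos: [481.7, 258.1, 171.5]
tcp_rot: [[-0.962, 0.272, 0.0], [0.272, 0.962, 0.0], [-0.0, 0.0, -1.0]]
wrist_force: [0.0, 0.3, -0.1]
grip_width: 59.6
grip_force: 0.0
```

>>> {"name": "apply_moves", "arguments": {"series": [{"delta_pos": [0,0,0],"rot": [0,0,0],"jaw": 0.3},{"delta_pos": [0,0,0],"rot": [0,0,0],"jaw": 0.3}]}}

```text
clock: 7.95
tool_pos: [483.0, 258.2, 171.8]
tcp_rot: [[-0.963, 0.271, 0.001], [0.271, 0.963, 0.0], [-0.001, 0.001, -1.0]]
wrist_force: [0.6, -0.1, -0.0]
grip_width: 60.0
grip_force: 0.0
```

```bash
python3 - <<'E'
from h import *
s=readout.state();print(s['clock'],s['tool_pos'],s['grip_width'])
print(proj('wrist',(484,257.5,61)))
im=snap('wrist','w3.png');cv2.imwrite('pics/w3b.png',np.clip(im[:,:,::-1]*1.8,0,255).astype('uint8'))
E
```

```text
7.95 [482.95010278 258.20819268 171.75189536] 59.97929160996181
[327.3 202.8]
```

View pics/w3b.png

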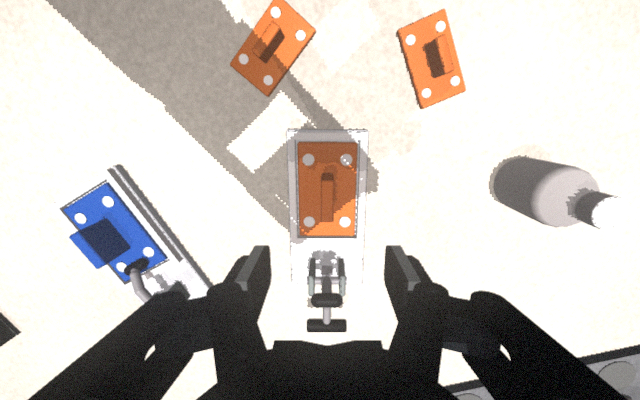

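The fin is centred at (327,~200), matching the prediction of (327,203), and the finger is still up. I'll descend and grip.

>>> {"name": "apply_moves", "arguments": {"series": [{"delta_pos": [0,0,1],"rot": [0,0,0],"jaw": 0.3},{"delta_pos": [0,0,1],"rot": [0,0,0],"jaw": 0.3},{"delta_pos": [0,0,1],"rot": [0,0,0],"jaw": 0.3},{"delta_pos": [0,0,1],"rot": [0,0,0],"jaw": 0.3},{"delta_pos": [0,0,0.5],"rot": [0,0,0],"jaw": 0.3},{"delta_pos": [0,0,0.27],"rot": [0,0,0],"jaw": 0.3},{"delta_pos": [0,0,0],"rot": [0,0,0],"jaw": 0.3}]}}

```text
clock: 8.7
tool_pos: [483.2, 257.6, 27.7]
tcp_rot: [[-0.962, 0.273, -0.001], [0.273, 0.962, -0.0], [0.001, -0.001, -1.0]]
wrist_force: [-0.3, -0.6, -0.3]
grip_width: 60.0
grip_force: 0.0
```

>>> {"name": "apply_moves", "arguments": {"series": [{"delta_pos": [0,0,0],"rot": [0,0,0],"jaw": 1},{"delta_pos": [0,0,0],"rot": [0,0,0],"jaw": 1},{"delta_pos": [0,0,0],"rot": [0,0,0],"jaw": 1},{"delta_pos": [0,0,0],"rot": [0,0,0],"jaw": 1},{"delta_pos": [0,0,0],"rot": [0,0,0],"jaw": 1},{"delta_pos": [0,0,0],"rot": [0,0,0],"jaw": 1}], "squeeze": 50}}

```text
clock: 9.3
tool_pos: [483.7, 258.3, 29.3]
tcp_rot: [[-0.962, 0.272, 0.002], [0.272, 0.962, 0.001], [-0.001, 0.001, -1.0]]
wrist_force: [-0.4, -0.9, 7.2]
grip_width: 11.3
grip_force: 50.4
```

>>> {"name": "apply_moves", "arguments": {"series": [{"delta_pos": [0,0,-0.3],"rot": [0,0,0],"jaw": 1},{"delta_pos": [0,0,-0.5],"rot": [0,0,0],"jaw": 1},{"delta_pos": [0,0,-0.7],"rot": [0,0,0],"jaw": 1},{"delta_pos": [0,0,-1],"rot": [0,0,0],"jaw": 1},{"delta_pos": [0,0,-1],"rot": [0,0,0],"jaw": 1},{"delta_pos": [0,0,-1],"rot": [0,0,0],"jaw": 1},{"delta_pos": [0,0,-0.5],"rot": [0,0,0],"jaw": 1},{"delta_pos": [0,0,0],"rot": [0,0,0],"jaw": 1}]}}

```text
clock: 10.1
tool_pos: [484.4, 258.5, 181.6]
tcp_rot: [[-0.962, 0.272, 0.005], [0.272, 0.962, 0.003], [-0.004, 0.004, -1.0]]
wrist_force: [-0.6, 0.1, -2.2]
grip_width: 11.3
grip_force: 49.1
```

```bash
python3 - <<'E'
from h import *
s=readout.state();print(s['clock'],s['tool_pos'],s['grip_width'],s['grip_force'],s['wrist_force'])
im=snap('wrist','w4.png');s=snap('side','s4.png')
f=lambda a:np.clip(a[:,:,::-1]*1.8,0,255).astype('uint8')
a=cv2.resize(f(im),(480,300));b=cv2.resize(f(s[160:310,180:300]),None,fx=2,fy=2)
cv2.imwrite('pics/m4.png',np.hstack([a,b]))
E
```

```text
10.1 [484.40201725 258.53613374 181.64975024] 11.260842323510825 49.11168873310089 [-0.61860586  0.12502635 -2.15649438]
```

View pics/m4.png

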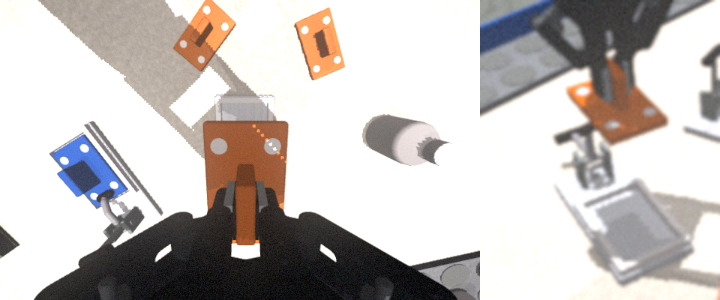

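The cartridge is held level, the holder is empty and its finger is still up. I'll carry it to the tray.

>>> {"name": "apply_moves", "arguments": {"series": [{"delta_pos": [-0.15,-0.5,0],"rot": [0,0,0],"jaw": 1},{"delta_pos": [-0.26,-0.94,0],"rot": [0,0,0],"jaw": 1},{"delta_pos": [-0.26,-0.94,0],"rot": [0,0,0],"jaw": 1},{"delta_pos": [-0.26,-0.94,0],"rot": [0,0,0],"jaw": 1},{"delta_pos": [-0.26,-0.94,0],"rot": [0,0,0],"jaw": 1},{"delta_pos": [-0.26,-0.94,0],"rot": [0,0,0],"jaw": 1},{"delta_pos": [-0.26,-0.94,0],"rot": [0,0,0],"jaw": 1},{"delta_pos": [-0.26,-0.94,0],"rot": [0,0,0],"jaw": 1}]}}

```text
clock: 11.0
tool_pos: [480.6, 35.5, 177.0]
tcp_rot: [[-0.962, 0.272, -0.003], [0.272, 0.962, -0.0], [0.003, -0.001, -1.0]]
wrist_force: [-0.1, 0.0, -1.5]
grip_width: 11.3
grip_force: 49.0
```

>>> {"name": "apply_moves", "arguments": {"series": [{"delta_pos": [-0.26,-0.94,0],"rot": [0,0,0],"jaw": 1},{"delta_pos": [-0.26,-0.94,0],"rot": [0,0,0],"jaw": 1},{"delta_pos": [-0.26,-0.94,0],"rot": [0,0,0],"jaw": 1},{"delta_pos": [-0.26,-0.94,0],"rot": [0,0,0],"jaw": 1},{"delta_pos": [-0.26,-0.94,0],"rot": [0,0,0],"jaw": 1},{"delta_pos": [-0.26,-0.94,0],"rot": [0,0,0],"jaw": 1},{"delta_pos": [-0.26,-0.94,0],"rot": [0,0,0],"jaw": 1},{"delta_pos": [-0.26,-0.94,0],"rot": [0,0,0],"jaw": 1}]}}

```text
clock: 11.8
tool_pos: [479.0, -198.1, 176.9]
tcp_rot: [[-0.962, 0.273, -0.003], [0.273, 0.962, 0.001], [0.003, 0.0, -1.0]]
wrist_force: [1.0, -0.2, -1.2]
grip_width: 10.9
grip_force: 49.0
```

>>> {"name": "apply_moves", "arguments": {"series": [{"delta_pos": [-0.26,-0.94,0],"rot": [0,0,0],"jaw": 1},{"delta_pos": [-0.26,-0.94,0],"rot": [0,0,0],"jaw": 1},{"delta_pos": [-0.15,-0.48,0],"rot": [0,0,0],"jaw": 1},{"delta_pos": [0,0,0],"rot": [0,0,-1],"jaw": 1},{"delta_pos": [0,0,0],"rot": [0,0,-1],"jaw": 1},{"delta_pos": [0,0,0],"rot": [0,0,-1],"jaw": 1},{"delta_pos": [0,0,0],"rot": [0,0,0],"jaw": 1},{"delta_pos": [0,0,0],"rot": [0,0,0],"jaw": 1}]}}

```text
clock: 12.6
tool_pos: [480.1, -270.0, 177.6]
tcp_rot: [[-1.0, -0.022, -0.001], [-0.022, 1.0, 0.001], [0.001, 0.001, -1.0]]
wrist_force: [-0.4, 0.5, -1.9]
grip_width: 11.1
grip_force: 49.1
```

```bash
python3 - <<'E'
from h import *
s=readout.state();print(s['clock'],s['tool_pos'],s['grip_width'],s['grip_force'],s['wrist_force'],s['q'][5])
im=snap('wrist','w5.png')
cv2.imwrite('pics/w5b.png',np.clip(im[:,:,::-1]*1.8,0,255).astype('uint8'))
print(proj('wrist',(482.5,-270,5)))
E
```

```text
12.6 [ 480.11641649 -269.96354066  177.58186681] 11.057511331751225 49.11031901836395 [-0.44692952  0.48556772 -1.92977724] -2.126264417379486
[327.1 188.5]
```

View pics/w5b.png

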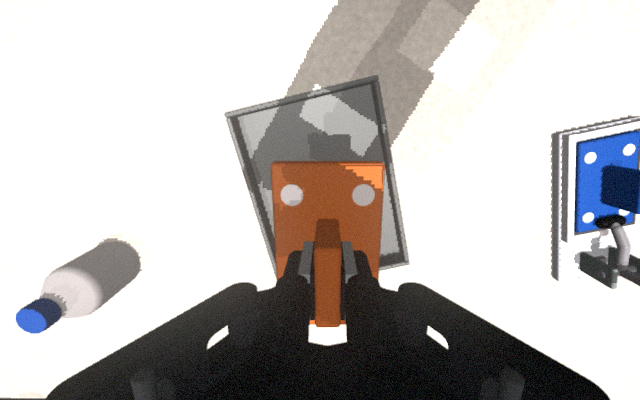

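The cartridge hangs over the tray, whose centre is at about (322,185) against a predicted (327,188). I'll lower it, going slowly at the end.

>>> {"name": "apply_moves", "arguments": {"series": [{"delta_pos": [0,0,1],"rot": [0,0,0],"jaw": 1},{"delta_pos": [0,0,1],"rot": [0,0,0],"jaw": 1},{"delta_pos": [0,0,1],"rot": [0,0,0],"jaw": 1},{"delta_pos": [0,0,1],"rot": [0,0,0],"jaw": 1},{"delta_pos": [0,0,0.6],"rot": [0,0,0],"jaw": 1},{"delta_pos": [0,0,0.4],"rot": [0,0,0],"jaw": 1},{"delta_pos": [0,0,0],"rot": [0,0,0],"jaw": 1},{"delta_pos": [0,0,0],"rot": [0,0,0],"jaw": 1}]}}

```text
clock: 13.45
tool_pos: [481.1, -270.5, 28.6]
tcp_rot: [[-1.0, -0.024, 0.0], [-0.024, 1.0, -0.0], [-0.0, -0.0, -1.0]]
wrist_force: [0.2, -0.2, -1.6]
grip_width: 11.5
grip_force: 49.1
```

>>> {"name": "apply_moves", "arguments": {"series": [{"delta_pos": [0,0,0.06],"rot": [0,0,0],"jaw": 1},{"delta_pos": [0,0,0.04],"rot": [0,0,0],"jaw": 1},{"delta_pos": [0,0,0.04],"rot": [0,0,0],"jaw": 1},{"delta_pos": [0,0,0],"rot": [0,0,0],"jaw": 1},{"delta_pos": [0,0,0],"rot": [0,0,0],"jaw": 1}]}}

```text
clock: 13.95
tool_pos: [480.8, -270.3, 24.2]
tcp_rot: [[-1.0, -0.024, 0.0], [-0.024, 1.0, -0.0], [-0.0, -0.0, -1.0]]
wrist_force: [-0.3, -0.3, -1.7]
grip_width: 11.3
grip_force: 49.1
```

Not touching yet, so I'll go on in roughly 1 mm steps.

>>> {"name": "apply_moves", "arguments": {"series": [{"delta_pos": [0,0,0.04],"rot": [0,0,0],"jaw": 1},{"delta_pos": [0,0,0.02],"rot": [0,0,0],"jaw": 1},{"delta_pos": [0,0,0],"rot": [0,0,0],"jaw": 1},{"delta_pos": [0,0,0],"rot": [0,0,0],"jaw": 1}]}}

```text
clock: 14.35
tool_pos: [480.7, -270.3, 22.4]
tcp_rot: [[-1.0, -0.024, 0.0], [-0.024, 1.0, -0.0], [-0.0, -0.0, -1.0]]
wrist_force: [-1.4, 0.3, 2.0]
grip_width: 11.2
grip_force: 49.7
```

>>> {"name": "apply_moves", "arguments": {"series": [{"delta_pos": [0,0,0.03],"rot": [0,0,0],"jaw": 1},{"delta_pos": [0,0,0],"rot": [0,0,0],"jaw": 1},{"delta_pos": [0,0,0],"rot": [0,0,0],"jaw": 1}]}}

```text
clock: 14.65
tool_pos: [480.7, -270.3, 22.3]
tcp_rot: [[-1.0, -0.024, 0.0], [-0.024, 1.0, -0.0], [-0.0, -0.0, -1.0]]
wrist_force: [-4.4, 1.6, 12.5]
grip_width: 11.7
grip_force: 51.3
```

It's on the floor, with the force now upward. I'll release and rise.

>>> {"name": "apply_moves", "arguments": {"series": [{"delta_pos": [0,0,0],"rot": [0,0,0],"jaw": 0.6},{"delta_pos": [0,0,0],"rot": [0,0,0],"jaw": 0.6},{"delta_pos": [0,0,0],"rot": [0,0,0],"jaw": 0.6},{"delta_pos": [0,0,0],"rot": [0,0,0],"jaw": 0.6}]}}

```text
clock: 15.05
tool_pos: [480.7, -270.3, 21.1]
tcp_rot: [[-1.0, -0.024, -0.0], [-0.024, 1.0, 0.0], [0.0, 0.0, -1.0]]
wrist_force: [0.1, 0.2, -0.9]
grip_width: 34.1
grip_force: 0.0
```

>>> {"name": "apply_moves", "arguments": {"series": [{"delta_pos": [0,0,-0.5],"rot": [0,0,0],"jaw": 0.6},{"delta_pos": [0,0,-1],"rot": [0,0,0],"jaw": 0.6},{"delta_pos": [0,0,-1],"rot": [0,0,0],"jaw": 0.6},{"delta_pos": [0,0,-1],"rot": [0,0,0],"jaw": 0.6},{"delta_pos": [0,0,-1],"rot": [0,0,0],"jaw": 0.6},{"delta_pos": [0,0,-1],"rot": [0,0,0],"jaw": 0.6},{"delta_pos": [0,0,0],"rot": [0,0,0],"jaw": 0.6}]}}

```text
clock: 15.75
tool_pos: [483.0, -271.7, 191.5]
tcp_rot: [[-1.0, -0.024, 0.007], [-0.024, 1.0, -0.004], [-0.007, -0.004, -1.0]]
wrist_force: [0.6, -0.7, -0.1]
grip_width: 34.3
grip_force: 0.0
```

```bash
python3 - <<'E'
from h import *
im=snap('wrist','w6.png');s=snap('side','s6.png')
f=lambda a:np.clip(a[:,:,::-1]*1.8,0,255).astype('uint8')
a=cv2.resize(f(im),(400,250));b=cv2.resize(f(s[140:310,200:440]),(353,250))
cv2.imwrite('pics/m6.png',np.hstack([a,b]))
s=readout.state();print(s['clock'],s['grip_width'],s['wrist_force'],s['joint_velocities'])
E
```

```text
15.85 34.021673463770135 [ 0.08641002 -0.11027931 -0.68337466] [-0.00151657  0.03487475  0.02510445 -0.00245426 -0.00478364 -0.0006182 ]
```

View pics/m6.png

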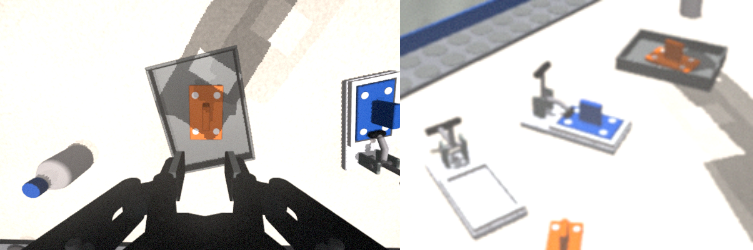

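The cartridge lies flat in the tray at (206,112). The orange holder is empty with its finger up, and the blue cartridge is still clamped.

```bash
python3 -c "
from plant import sign_off
print(sign_off())"
```

```text
the job is handed in; nothing more can be done
None
```

The job is handed in: the orange cartridge lies flat in the return tray, its holder's finger is up, and the blue cartridge is still clamped; the arm was done by about 16 s of the 51 s allowed.

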